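Load a flanged nut flange-down in its measuring nest

TASK

Take the brass flanged nut lying aslant in its cradle and load it, standing upright, into the empty round pocket of the measuring nest: flange down and seated flat on the pocket's floor, hexagon and open bore up. Set it in, do not drop it, and leave everything else on the table where it is.

Things in the scene. Friction and masses are not known exactly. Their poses are not given: they have to be found in the camera images.
- nut: Brass nut: flange 52 mm across, 8 mm thick, closed underneath; hexagon 34 mm across flats, 52 mm long, 20 mm bore open at its end; 60 mm in all, 0.32 kg. Origin: centre of the flange's outer face; +z along the axis, flange to hexagon end; +y and -y are normals of two flats. Starts lying aslant, axis 30 degrees from level, y flats upright, flange low
- nut_top (a point): Centre of the brass nut's hexagon end, 60 mm from the flange's outer face
- cradle: Fixed slanting V cradle under the brass nut: blue base 90 x 70 x 8 mm, dark V and flange stop only 28 mm wide, so the nut's upright flats stand free. Origin: centre of the base's underside. The nut's axis lies over the cradle's x: flange centre at x = +30, 45 mm up; hexagon end towards -x, 75 mm up
- nest: Fixed grey measuring nest, the empty one: block 100 x 100 x 18 mm with a round pocket 60 mm across and 8 mm deep (3 mm chamfer) in the middle of its top. Origin: centre of the underside, on the table
- nest_floor (a point): Centre of the empty pocket's floor, 10 mm above the table and 8 mm below the block's top
- full_nest: A second nest like the empty one, with a dark nut already loaded in it. Origin: centre of the underside
- full_nut: Dark steel nut of the same shape and axes as the brass one, loaded flange down in the second nest, rising to 70 mm; leave it alone
- spare_cradle: A second cradle like the first, with a dark nut on it. Origin: centre of the base's underside
- spare_nut: Dark steel nut of the same shape and axes as the brass one, lying in the second cradle; leave it alone
- caliper: Digital caliper lying flat on the table, 200 mm long, 13 mm high; origin: middle of its underside; leave it alone
- plug_gauge: Small plug gauge lying on the table, 110 mm long, 16 mm thick, aluminium handle with a red end; origin: middle of its underside; leave it alone
- ring_gauge: Steel ring gauge lying flat, 56 mm across, 14 mm high; origin: centre of its underside; leave it alone

How it is judged (in metres and radians):
At the end, for the whole second after the job is handed in: The brass nut stands in the empty nest's pocket with its flange down: flange centre within 7 mm of the pocket's centre and within 3 mm of its floor, hexagon end up, axis within 0.08 rad of vertical, at rest and let go (horizontal distance between nut and nest_floor below 0.007 m and z of nut in the frame of nest_floor below 0.003 m and z of nut_top in the frame of nest_floor above 0.056 m and angle between nut's own z axis and vertical below 0.08 rad and linear speed of nut below 0.02 m/s and angular speed of nut below 0.2 rad/s); the robot touches nothing.
It fails at once if another thing on the table (dark nut, caliper, plug gauge or ring gauge) was moved more than 25 mm (distance of any of spare_nut, full_nut, caliper, plug_gauge, ring_gauge from where it was at the start of the episode above 0.025 m).
It fails at once if the brass nut was dropped: touching nothing, it fell faster than 0.6 m/s (a fall of about 18 mm) (contact force between nut and anything else below 0.01 N and linear speed of nut above 0.6 m/s).
It also fails if it takes over 45 s, if anything falls off the work surface, if the arm or the gripper's body presses on something with over 40 N, if the wrist force passes 120 N, or if a joint passes its speed limit or range.

ROBOT

A 6-joint arm with a two-finger parallel gripper is mounted at the origin on the work surface. World frame = base frame: x ahead of the robot, y to its left, z up, the work surface at z = 0. Lengths are in m, angles in degrees, forces in N, time in s.
With the tool pointing down it reaches from about 0.25 to 0.725 m from the base axis. Payload 9.7 kg.
Tool frame: the origin (TCP) lies midway between the tips of the shut fingers; the grasp point (between the pads) lies 19 mm behind it; z points along the fingers, y is the line along which they close (so a half turn about z gives the same grasp; the last joint's range is limited). The gripper opens to 85 mm and grips with 20 to 120 N. Pads are 22 mm wide; open, the fingers measure 114 mm over their backs; the gripper's body (76 mm by 85 mm) begins 54 mm behind the grasp point. The pads swing forward as they close: fully open they stand 13 mm farther back than shut.
Start: joints at [-66.349, 4.979, 10.078, 95.1, 0, 90], TCP at [0.221, -0.504, 0.231] pointing down, gripper open.
Joint ranges: [-179.16, 179.16], [-48.56, 103.87], [-65.8, 70.77], [-126.05, 130.52], [-82.76, 87.17], [-180, 180]. Speed limits (degrees/s): [127.2, 127.2, 147.25, 180, 180, 180].

INTERFACE

Orientations are given as [roll, pitch, yaw] about the fixed x, y, z axes, in that order (R = Rz(yaw) Ry(pitch) Rx(roll)).
In Python, from workcell import readout, imaging, bot, spotter gives the robot as it stands.
- The arm moves only by the shell command python3 -m jog 'ROWS' [FORCE]. ROWS is JSON, a list of rows, each an object with "rotation": the turn, a rotation vector about the world's x, y, z in degrees, a list of three; "translation": the shift along the world's x, y, z in mm, a list of three; "grip": the finger opening in mm, from 0 to 85.4. In form: [{"rotation": [wx, wy, wz], "translation": [dx, dy, dz], "grip": grip}, ...]. A call has 1 to 20 rows; each row is the pose to reach, as a shift and turn from the pose commanded when the call began; what a row does not reach only later rows make up. A row lasts 1/10 s, in which the tool goes at most 50 mm and 8.59 degrees, less where a joint would pass 70% of its speed; a pose out of reach is approached as far as the arm can. A call with a gripper value outside its range is refused whole. The fingers move at their own pace and stop on an object; FORCE is the grip in N (left out, the last holds). Time passes only in rows, so rows that repeat a pose let the fingers close. It gives the time, the measured TCP pose, the force, the opening and the grip force at its end, in the units of the state.
- readout.get_obs(): the state, without advancing time (a new reading comes with each control period).
- imaging.camera(name): name is "side" or "top" or "wrist"; returns (picture, depth): 384x512x3 uint8, red, green, blue; 384x512 float32, m along the optical axis (not along the pixel's ray), 0 where there is no reading.
- imaging.camera_info(name): a dict with "vertical_fov" (degrees; the focal length in pixels is half the picture's height over the tangent of half this angle, whatever the lens; pixels are square), "cx", "cy" (the principal point, pixels), "extrinsics" (4x4, takes a point from camera to world coordinates); the wrist camera has in their place "tool_from_camera" (4x4, takes a point from camera to tool coordinates, whose origin is the TCP and whose axes are the flange's). Camera axes: x right, y down, z forward; pixel columns grow to the right and rows downward; lengths in m; the calibration is good to about 2 mm. A picture is of the moment at which its call begins: read the wrist's pose just before it. camera_info takes no time and is no camera call.
- bot.job_done(): hands the job in; it is judged then, once.
Trained networks look in the newest picture that a camera, given by its name, has taken for a name from the list of things; names that differ only in an ending like _2 or _b are one class to them, and where a whole thing is asked for, a point or a joint stands for the part that bears it (a point fixed in the world has none). Each returns a list of dicts, best first, with "confidence" (0 to 1); they miss things now and then, are a little off and sometimes report something else, mostly with a low value. They report only what shows in the picture. A call takes as long as a camera call.
- spotter.spot_in(camera, target): "box" ([centre column, centre row, width, height] in pixels, round what is visible of it).
- spotter.mark_of(camera, target): "uv" ([column, row] in pixels: a listed point, or the origin of a listed thing).
The state is a dict: "time": time; "q": joint angles; "qd": joint speeds; "joint_efforts": joint torques, N m; "ee_pos": TCP position; "tcp_rot": TCP orientation; "wrist_force": force on the tool from outside, world axes, zero at the start; "torque": the same for the moment, N m; "opening": finger opening in m; "grasp_force": force on a finger pad.
Only numpy, scipy, OpenCV 4.12 (cv2) and the standard library are available. Lean on these libraries where they do the work, as an engineer would, in place of code of your own. Each camera call takes 0.05 s, during which the arm holds its last target. There are 200 camera calls.

## Working session

There is one attempt and no reset: what is moved stays moved. The work goes in short steps, Python scripts to look and compute and a shell command to move; the robot and the scene stay as the last step left them, time stands still between calls to the robot, and variables do not carry over. Pictures are saved under pics/ and viewed, at most 10 in all, crops included, and the job is handed in when it is done.

```bash
mkdir -p pics; cat > h.py <<'E'
import numpy as np, cv2
from workcell import readout, imaging, bot, spotter
from scipy.spatial.transform import Rotation as R
def snap(n,save=None):
    o=readout.get_obs(); p,d=imaging.camera(n); i=imaging.camera_info(n)
    if n=="wrist":
        T=np.eye(4); T[:3,3]=o["ee_pos"]; T[:3,:3]=R.from_euler("xyz",o["tcp_rot"],degrees=True).as_matrix()
        E=T@np.array(i["tool_from_camera"])
    else: E=np.array(i["extrinsics"])
    f=p.shape[0]/2/np.tan(np.radians(i["vertical_fov"])/2)
    if save: cv2.imwrite("pics/"+save,p[:,:,::-1])
    return dict(p=p,d=d,E=E,f=f,cx=i["cx"],cy=i["cy"])
def ray(s,uv): return s["E"][:3,3], s["E"][:3,:3]@np.array([(uv[0]-s["cx"])/s["f"],(uv[1]-s["cy"])/s["f"],1])
def at_depth(s,uv):
    u,v=int(round(uv[0])),int(round(uv[1])); w=s["d"][max(v-1,0):v+2,max(u-1,0):u+2]; w=w[w>0]
    if not len(w): return None
    c,r=ray(s,uv); return c+r*np.median(w)
def tri(obs):
    A=np.zeros((3,3));b=np.zeros(3)
    for s,uv in obs:
        c,r=ray(s,uv); r=r/np.linalg.norm(r); P=np.eye(3)-np.outer(r,r);A+=P;b+=P@c
    return np.linalg.solve(A,b)
def cloud(s):
    v,u=np.nonzero(s["d"]>0); z=s["d"][v,u].astype(float)
    c=np.stack([(u-s["cx"])/s["f"]*z,(v-s["cy"])/s["f"]*z,z],1)
    return c@s["E"][:3,:3].T+s["E"][:3,3], s["p"][v,u]
E
python3 - <<'E'
from h import *
np.set_printoptions(precision=4,suppress=True)
print(readout.get_obs())
S={}
for n in("top","side"):
    s=S[n]=snap(n,n+"0.png"); print(n,s["E"].round(3).tolist(),s["f"])
    for t in("nut","nut_top","cradle","nest","nest_floor","full_nest","full_nut","spare_cradle","spare_nut","caliper","plug_gauge","ring_gauge"):
        for m in spotter.mark_of(n,t)[:3]:
            print(n,t,np.round(m["uv"],1),round(m["confidence"],2),at_depth(s,m["uv"]))
a,b=[cv2.imread(f"pics/{n}0.png") for n in S]
E
```

```text
{'time': 0.0, 'q': array([-66.3485,   5.0099,  10.0343,  95.1011,  -0.0002,  90.0007]), 'qd': array([ 0.0703, -0.0661, -0.003 , -0.0166, -0.0841, -0.0327]), 'joint_efforts': array([ -0.0002, -52.0393,  46.4802,   0.0163,   0.    ,  -0.    ]), 'ee_pos': array([ 0.2205, -0.5036,  0.2306]), 'tcp_rot': array([-179.9233,    0.0002,   23.6508]), 'wrist_force': array([-0.5037, -0.7598, -0.3876]), 'torque': array([-0.0007,  0.0137,  0.0001]), 'grasp_force': 0.0, 'opening': 0.0850699340177669}
top [[0.122, -0.972, 0.2, 0.446], [-0.993, -0.119, 0.025, -0.021], [-0.0, -0.201, -0.98, 0.935], [0.0, 0.0, 0.0, 1.0]] 362.2279749033505
top nut [121.3 216.1] 0.55 [0.5411 0.3254 0.0676]
top nut [134.9 231.2] 0.44 [0.5092 0.2864 0.0656]
top nut_top [128.1 235.6] 0.84 [0.4967 0.3006 0.0657]
top cradle [133.9 230.6] 0.76 [0.5095 0.2855 0.0757]
top nest [374.1 253.3] 0.73 [ 0.5316 -0.305   0.0106]
top nest_floor [377.7 250.4] 0.9 [ 0.5399 -0.3133  0.0115]
top nest_floor [210.3 220.1] 0.31 [0.5552 0.1071 0.0864]
top full_nest [308.1 214.7] 0.66 [ 0.5989 -0.123   0.0712]
top full_nest [308.4 217.1] 0.54 [ 0.
[... 729 characters left out ...]
8]
side nut_top [211.4 148.6] 0.5 [0.4992 0.3099 0.0662]
side cradle [217.  162.7] 0.9 [0.5146 0.2985 0.0177]
side nest [239.2 307.6] 0.86 [ 0.5284 -0.3153  0.0123]
side nest_floor [244.1 305.9] 0.92 [ 0.5386 -0.3119  0.0114]
side full_nest [261.3 249.2] 0.73 [ 0.5969 -0.1585  0.0188]
side full_nest [318.5 304.6] 0.37 [ 0.6859 -0.3326  0.014 ]
side full_nut [264.1 246.1] 0.71 [ 0.6044 -0.1535  0.0231]
side spare_cradle [239.2 192.8] 0.7 [0.5714 0.1106 0.0095]
side spare_nut [247.5 178.2] 0.84 [0.5974 0.1132 0.0567]
side caliper [284.9 166.2] 0.65 [ 0.7473  0.276  -0.0006]
side plug_gauge [319.8 306.7] 0.77 [ 0.6906 -0.3296  0.0033]
side ring_gauge [335.1 235.3] 0.57 [ 0.7902 -0.1277  0.0135]
```

View pics/top0.png

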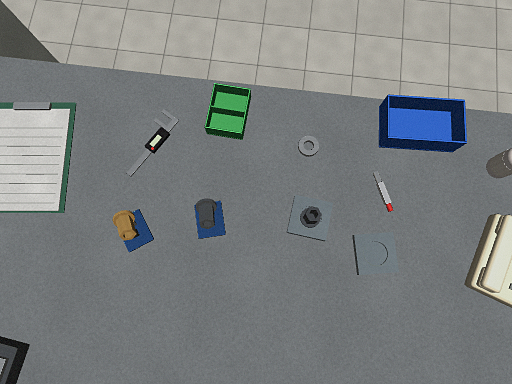

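View pics/side0.png

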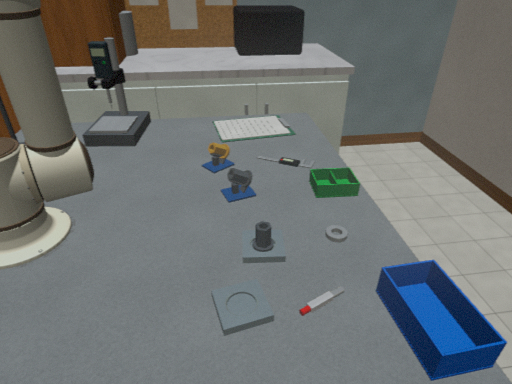

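The top view shows the brass nut at about (125,225) on its blue cradle, with the hexagon end towards the robot. The empty nest is at (376,253), the dark nuts are at (206,210) and (311,216), and the side view agrees. I'll move to view the nest up close.

```bash
python3 -m jog '[{"rotation":[0,0,0],"translation":[250,150,20],"grip":85},{"rotation":[0,0,0],"translation":[250,150,20],"grip":85},{"rotation":[0,0,0],"translation":[250,150,20],"grip":85},{"rotation":[0,0,0],"translation":[250,150,20],"grip":85},{"rotation":[0,0,0],"translation":[250,150,20],"grip":85},{"rotation":[0,0,0],"translation":[250,150,20],"grip":85},{"rotation":[0,0,0],"translation":[250,150,20],"grip":85},{"rotation":[0,0,0],"translation":[250,150,20],"grip":85},{"rotation":[0,0,0],"translation":[250,150,20],"grip":85}]'
python3 - <<'E'
from h import *
np.set_printoptions(precision=4,suppress=True)
print(imaging.camera_info("wrist"))
W=snap("wrist","w1.png")
for t in("nest","nest_floor"):
    for m in spotter.mark_of("wrist",t)[:3]: print(t,m,at_depth(W,m["uv"]))
for n in("top","side","wrist"):
    s=W if n=="wrist" else snap(n)
    P,C=cloud(s); hsv=cv2.cvtColor(C[None].copy(),cv2.COLOR_RGB2HSV)[0].astype(int)
    roi=(abs(P[:,0]-.52)<.1)&(abs(P[:,1]-.3)<.1)
    b=roi&(hsv[:,0]>8)&(hsv[:,0]<28)&(hsv[:,1]>110)&(P[:,2]>.02)
    q=P[b]
    if len(q)>30:
        m=np.median(q,0); e=np.linalg.eigh(np.cov(q.T)); print(n,"brass",len(q),m,q.min(0),q.max(0),e[1][:,2])
    b=roi&(hsv[:,0]>100)&(hsv[:,0]<130)&(hsv[:,1]>120)
    q=P[b]
    if len(q)>30: print(n,"blue",len(q),q.mean(0),cv2.minAreaRect((q[:,:2]*1000).astype(np.float32)))
E
```

```text
time: 2.2
ee_pos: [0.47, -0.3542, 0.2512]
tcp_rot: [-180.0, 0.0, 23.6]
wrist_force: [0.0, -0.4, -0.5]
opening: 0.0851
grasp_force: 0.0
{'vertical_fov': 68.02504065567416, 'cx': 257.2556098261955, 'cy': 189.57754967608852, 'tool_from_camera': array([[ 0.0004, -0.9637, -0.267 ,  0.0681],
       [ 1.    ,  0.0005, -0.    ,  0.0006],
       [ 0.0001, -0.267 ,  0.9637, -0.1412],
       [ 0.    ,  0.    ,  0.    ,  1.    ]])}
nest {'uv': [247.2, 105.4], 'confidence': 0.89} [ 0.5334 -0.3129  0.009 ]
nest_floor {'uv': [244.6, 104.4], 'confidence': 0.75} [ 0.5332 -0.3093  0.0088]
top brass 509 [0.5235 0.3098 0.0696] [0.4869 0.2825 0.0204] [0.5578 0.3465 0.0946] [-0.8239 -0.4907  0.2836]
top blue 516 [0.5103 0.295  0.0092] ((516.0765991210938, 310.8647766113281), (89.69004821777344, 69.6063232421875), 35.590904235839844)
side brass 112 [0.5397 0.3085 0.059 ] [0.5199 0.2928 0.0287] [0.5553 0.3397 0.075 ] [0.2682 0.5277 0.806 ]
side blue 118 [0.5292 0.2964 0.0084] ((533.4735107421875, 300.25213623046875), (74.42794036865234, 74.7978286743164), 10.207170486450195)
```

View pics/w1.png

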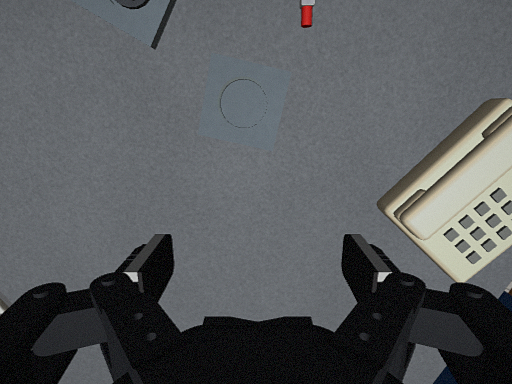

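The wrist view shows the pocket ring centred near (243,103). I'll fit the circle, then go on to the nut.

```bash
python3 - <<'E'
from h import *
np.set_printoptions(precision=4,suppress=True)
def fit(s,z0=.018,lo=(.44,-.40),n=1600,res=1e-4):
    # rectify the plane z=z0 and find the ring
    W=np.array([[[lo[0]+x*res,lo[1]+y*res,z0] for x in (0,n)] for y in (0,n)]).reshape(-1,3)
    q=(W-s["E"][:3,3])@s["E"][:3,:3]; uv=np.stack([q[:,0]/q[:,2]*s["f"]+s["cx"],q[:,1]/q[:,2]*s["f"]+s["cy"]],1).astype(np.float32)
    H=cv2.getPerspectiveTransform(uv,np.array([[0,0],[n,0],[0,n],[n,n]],np.float32))
    g=cv2.cvtColor(cv2.warpPerspective(s["p"],H,(n,n)),cv2.COLOR_RGB2GRAY)
    g=cv2.GaussianBlur(cv2.createCLAHE(4).apply(g),(0,0),6); g=cv2.resize(g,(n//4,n//4))
    c=cv2.HoughCircles(g,cv2.HOUGH_GRADIENT_ALT if 0 else cv2.HOUGH_GRADIENT,1,20,param1=60,param2=12,minRadius=65,maxRadius=90)
    return None if c is None else [(lo[0]+x*4*res,lo[1]+y*4*res,r*4*res) for x,y,r in c[0][:4]]
for n in("wrist","top","side"):
    s=snap(n); print(n,np.array(fit(s)or[]))
    P,C=cloud(s); b=(abs(P[:,0]-.535)<.08)&(abs(P[:,1]+.31)<.08)&(P[:,2]>.015)&(P[:,2]<.03)
    if n=="wrist":
        print("floor",np.median(P[np.hypot(P[:,0]-.535,P[:,1]+.31)<.02,2]))
    print(n,b.sum(),P[b].mean(0),cv2.minAreaRect((P[b,:2]*1000).astype(np.float32)))
E
python3 -m jog '[{"rotation":[0,0,12],"translation":[30,644,0],"grip":85},{"rotation":[0,0,12],"translation":[30,644,0],"grip":85},{"rotation":[0,0,12],"translation":[30,644,0],"grip":85},{"rotation":[0,0,12],"translation":[30,644,0],"grip":85},{"rotation":[0,0,12],"translation":[30,644,0],"grip":85},{"rotation":[0,0,12],"translation":[30,644,0],"grip":85},{"rotation":[0,0,12],"translation":[30,644,0],"grip":85},{"rotation":[0,0,12],"translation":[30,644,0],"grip":85},{"rotation":[0,0,12],"translation":[30,644,0],"grip":85},{"rotation":[0,0,12],"translation":[30,644,0],"grip":85},{"rotation":[0,0,12],"translation":[30,644,0],"grip":85},{"rotation":[0,0,12],"translation":[30,644,0],"grip":85},{"rotation":[0,0,12],"translation":[30,644,0],"grip":85},{"rotation":[0,0,12],"translation":[30,644,0],"grip":85},{"rotation":[0,0,12],"translation":[30,644,0],"grip":85},{"rotation":[0,0,12],"translation":[30,644,0],"grip":85}]'
python3 - <<'E'
from h import *
np.set_printoptions(precision=4,suppress=True)
s=snap("wrist","w2.png"); 
for t in("nut","nut_top","cradle"):
    for m in spotter.mark_of("wrist",t)[:2]: print(t,m,at_depth(s,m["uv"]))
P,C=cloud(s); hsv=cv2.cvtColor(C[None].copy(),cv2.COLOR_RGB2HSV)[0].astype(int)
roi=(abs(P[:,0]-.52)<.1)&(abs(P[:,1]-.3)<.1)
b=roi&(hsv[:,0]>8)&(hsv[:,0]<28)&(hsv[:,1]>110)&(P[:,2]>.03)
q=P[b]; print(len(q),np.median(q,0),q.min(0),q.max(0))
np.savez("w2.npz",P=q)
r=roi&(hsv[:,0]>100)&(hsv[:,0]<130)&(hsv[:,1]>120); q2=P[r]
print("blue",len(q2),np.median(q2[:,2]),cv2.minAreaRect((q2[:,:2]*1000).astype(np.float32)))
# upper flat: points in the top strip, plane fit
from scipy.optimize import least_squares
c=np.array([.5285,.3195,.06])
print("xy rect",cv2.minAreaRect((q[:,:2]*1000).astype(np.float32)))
for a in range(26,44,2):
    h=np.radians(a); u=q[:,0]*np.cos(h)+q[:,1]*np.sin(h); v=-q[:,0]*np.sin(h)+q[:,1]*np.cos(h)
    hexa=u<np.percentile(u,50); print(a,np.percentile(v[hexa],[1,99]).round(4),np.ptp(np.percentile(v[hexa],[1,99])).round(4))
E
```

```text
wrist [[ 0.533  -0.3074  0.03  ]
 [ 0.4854 -0.3398  0.0336]
 [ 0.4878 -0.3718  0.0274]
 [ 0.5594 -0.3646  0.0344]]
floor 0.008478009895833083
wrist 4426 [ 0.5356 -0.3065  0.0165] ((533.3921508789062, -307.47723388671875), (100.10721588134766, 100.16229248046875), 10.904168128967285)
top [[ 0.5322 -0.3054  0.0275]
 [ 0.5618 -0.2854  0.0344]
 [ 0.4862 -0.2942  0.0353]
 [ 0.5538 -0.2802  0.0278]]
top 1152 [ 0.5319 -0.3066  0.0185] ((532.6162109375, -306.6636047363281), (99.79904174804688, 101.78361511230469), 10.81221866607666)
side [[ 0.5326 -0.3118  0.0318]
 [ 0.4594 -0.357   0.033 ]]
side 1546 [ 0.5321 -0.3119  0.0186] ((532.5738525390625, -307.0557861328125), (100.24500274658203, 102.82389068603516), 11.169990539550781)
time: 4.2
ee_pos: [0.5007, 0.2894, 0.2515]
tcp_rot: [180.0, 0.0, 35.6]
wrist_force: [0.4, -0.4, 0.3]
opening: 0.0854
grasp_force: 0.0
nut {'uv': [246.0, 119.5], 'confidence': 0.68} [0.5413 0.3331 0.064 ]
cradle {'uv': [377.7, 191.3], 'confidence': 0.32} [0.5663 0.1268 0.0071]
2650 [0.5241 0.3147 0.0745] [0.455  0.2266 0.0335] [0.559  0.3555 0.3523]
blue 4806 0.3241835790212818 ((521.9908447265625, 304.0650939941406), (88.53585815429688, 147.7518768310547), 35.6324462890625)
xy rect ((524.0450439453125, 305.3467712402344), (78.8592300415039, 147.72811889648438), 35.86299133300781)
26 [-0.0252  0.1068] 0.132
28 [-0.0462  0.0866] 0.1327
30 [-0.0671  0.0664] 0.1334
32 [-0.0878  0.0463] 0.1341
34 [-0.1085  0.0258] 0.1343
36 [-0.129   0.0053] 0.1342
38 [-0.1494 -0.0152] 0.1342
40 [-0.1697 -0.0357] 0.134
42 [-0.1898 -0.056 ] 0.1338
```

View pics/w2.png

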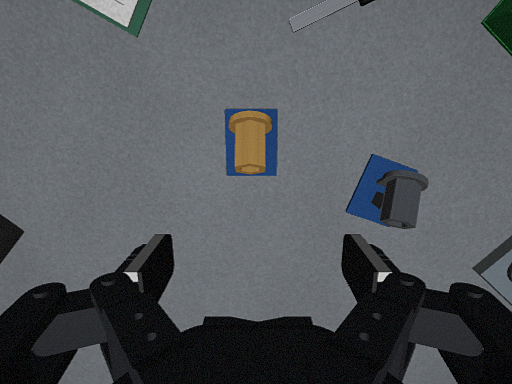

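The wrist view shows the brass nut at (250,143): flange at the far end (row 120), hexagon end at row 168, and its axis close to the image column. I'll fit it with the fingers filtered out.

```bash
python3 - <<'E'
from h import *
from scipy.optimize import minimize
np.set_printoptions(precision=4,suppress=True)
s=snap("wrist"); Q=[]
for n,s in(("wrist",s),("top",snap("top"))):
    P,C=cloud(s); hsv=cv2.cvtColor(C[None].copy(),cv2.COLOR_RGB2HSV)[0].astype(int)
    roi=(abs(P[:,0]-.52)<.07)&(abs(P[:,1]-.31)<.07)&(P[:,2]<.12)
    bl=P[roi&(hsv[:,0]>100)&(hsv[:,0]<130)&(hsv[:,1]>120)&(P[:,2]<.02)]
    r=cv2.minAreaRect((bl[:,:2]*1000).astype(np.float32)); print(n,"base",np.median(bl[:,2]),r)
    q=P[roi&(hsv[:,0]>8)&(hsv[:,0]<28)&(hsv[:,1]>110)&(P[:,2]>.03)]
    print(len(q),q.min(0),q.max(0))
    def sd(p):  # distance to nut surface: union of hexagon prism and flange disc
        h,e=p[3],p[4]; z=np.array([-np.cos(h)*np.cos(e),-np.sin(h)*np.cos(e),np.sin(e)]); y=np.array([-np.sin(h),np.cos(h),0]); x=np.cross(y,z)
        d=q-p[:3]; X,Y,Z=d@x,d@y,d@z; r=np.hypot(X,Y)
        hx=np.max([abs(Y),abs(Y/2+X*.866),abs(Y/2-X*.866)],0)-.017
        a=np.maximum(hx,abs(Z-.03)-.03); b=np.maximum(r-.026,abs(Z-.004)-.004)
        m=np.minimum(a,b); return np.where((r<.011)&(Z>.01),0,m)
    f=lambda p:np.mean(np.minimum(abs(sd(p)),.006))
    o=min((minimize(f,[.541+a,.327+b,.045,np.radians(h),np.radians(30)],method="Nelder-Mead",options=dict(maxiter=3000,maxfev=3000,xatol=1e-6,fatol=1e-8,initial_simplex=np.array([.541+a,.327+b,.045,np.radians(h),np.radians(30)])+np.vstack([np.zeros(5),np.diag([.006,.006,.006,.08,.08])]))) for a in(-.004,.004) for b in(-.004,.004) for h in(33,37)),key=lambda o:o.fun)
    p=o.x; print("flange",p[:3],"yaw,elev",np.degrees(p[3:]),"res",o.fun,"top",p[:3]+.06*np.array([-np.cos(p[3])*np.cos(p[4]),-np.sin(p[3])*np.cos(p[4]),np.sin(p[4])]))
E
```

```text
wrist base 0.006444269597661978 ((517.3323974609375, 310.6962890625), (88.76580810546875, 69.07781982421875), 35.694644927978516)
2016 [0.487  0.2822 0.0352] [0.5591 0.3496 0.0915]
flange [0.5417 0.3281 0.0434] yaw,elev [35.8723 29.9905] res 0.00041702255665339056 top [0.4996 0.2977 0.0734]
top base 0.00925008556606055 ((515.6572875976562, 310.31494140625), (88.25177764892578, 69.381591796875), 36.16239547729492)
467 [0.4869 0.2819 0.0352] [0.5578 0.3472 0.0937]
flange [0.5408 0.3286 0.0465] yaw,elev [35.171  29.2587] res 0.0007033650765348407 top [0.4981 0.2985 0.0758]
```

The two fits agree: flange centre (0.541, 0.328, 0.045), yaw about 35.7°, elevation 30°, which matches the text. I'll approach along the nut's axis with the tool tilted 60°, so the placing ends vertical.

```bash
python3 -m jog '[{"rotation":[35,-48.7,0],"translation":[-35,-16,-70],"grip":85},{"rotation":[35,-48.7,0],"translation":[-35,-16,-70],"grip":85},{"rotation":[35,-48.7,0],"translation":[-35,-16,-70],"grip":85},{"rotation":[35,-48.7,0],"translation":[-35,-16,-70],"grip":85},{"rotation":[35,-48.7,0],"translation":[-35,-16,-70],"grip":85},{"rotation":[35,-48.7,0],"translation":[-35,-16,-70],"grip":85},{"rotation":[35,-48.7,0],"translation":[-35,-16,-152],"grip":85},{"rotation":[35,-48.7,0],"translation":[-35,-16,-152],"grip":85},{"rotation":[35,-48.7,0],"translation":[-35,-16,-152],"grip":85},{"rotation":[35,-48.7,0],"translation":[-35,-16,-152],"grip":85},{"rotation":[35,-48.7,0],"translation":[-35,-16,-152],"grip":85},{"rotation":[35,-48.7,0],"translation":[-35,-16,-152],"grip":85}]'
python3 - <<'E'
from h import *
np.set_printoptions(precision=4,suppress=True)
o=readout.get_obs(); print(o["q"]); s=snap("wrist","w3.png")
M=R.from_euler("xyz",o["tcp_rot"],degrees=True).as_matrix(); print(M)
a=np.array([-.703,-.505,.5]); F=np.array([.5412,.3283,.045])
print("nut top, grasp pt in tool frame",M.T@(F+.06*a-o["ee_pos"]),M.T@(F+.04*a-o["ee_pos"]),"axis",M.T@a)
E
```

```text
time: 5.7
ee_pos: [0.4812, 0.2813, 0.0977]
tcp_rot: [-179.7, -59.2, 35.5]
wrist_force: [-0.9, -0.3, 0.3]
opening: 0.0849
grasp_force: 0.0
[ 25.9656 -48.5293 -65.8055  13.9468   8.5123 175.0509]
[[ 0.4171  0.585   0.6956]
 [ 0.298  -0.811   0.5034]
 [ 0.8586 -0.0027 -0.5127]]
nut top, grasp pt in tool frame [-0.0071 -0.0031  0.0325] [-0.0068 -0.003   0.0524] axis [-0.0145 -0.003  -0.9995]
```

View pics/w3.png

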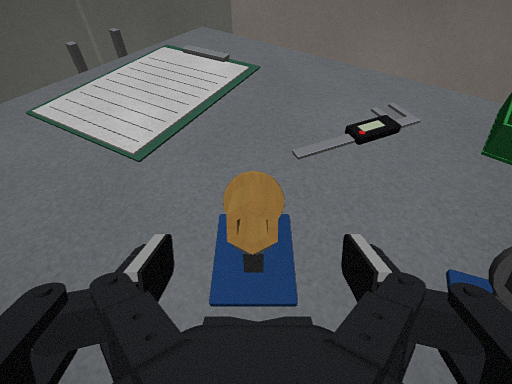

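The tool has reached joint limits (j2, j3) just short of the pre-pose. The nut end sits centred between the fingers at (253,230). Going forward moves away from those limits, so I'll advance partway first and check.

```bash
python3 -m jog '[{"rotation":[0,0,0],"translation":[15,16,-20],"grip":85},{"rotation":[0,0,0],"translation":[15,16,-20],"grip":85},{"rotation":[0,0,0],"translation":[15,16,-20],"grip":85}]'
python3 - <<'E'
from workcell import readout
o=readout.get_obs(); print(o["q"],o["ee_pos"],o["tcp_rot"])
E
```

```text
time: 6.05
ee_pos: [0.4959, 0.2975, 0.0767]
tcp_rot: [-179.7, -59.1, 35.6]
wrist_force: [0.3, 0.6, -1.0]
opening: 0.085
grasp_force: 0.0
[ 27.33037646 -41.17585936 -65.20157236   7.1839233    7.38642439
 175.73958696] [0.49587283 0.29751572 0.07672556] [-179.67732901  -59.0774416    35.57309818]
```

```bash
python3 -m jog '[{"rotation":[0.5,-0.7,0],"translation":[16,11,-11],"grip":85},{"rotation":[0.5,-0.7,0],"translation":[33,22,-23],"grip":85},{"rotation":[0.5,-0.7,0],"translation":[33,22,-23],"grip":85},{"rotation":[0.5,-0.7,0],"translation":[33,22,-23],"grip":85}]'
python3 - <<'E'
from h import *
s=snap("wrist","w4.png"); print(readout.get_obs()["q"])
E
```

```text
time: 6.45
ee_pos: [0.5295, 0.3195, 0.056]
tcp_rot: [-179.7, -60.1, 35.6]
wrist_force: [0.5, -1.0, 0.2]
opening: 0.0849
grasp_force: 0.0
[ 27.92839088 -29.20463393 -62.66938823  -3.45181884   6.90732318
 176.16431149]
```

View pics/w4.png

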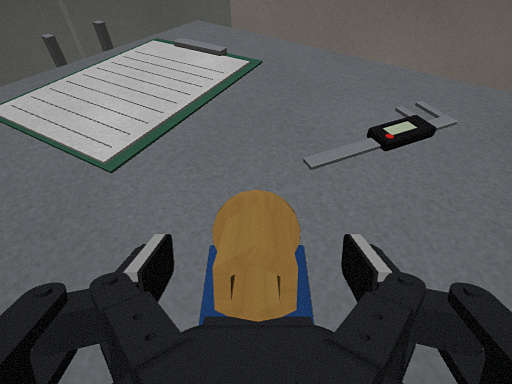

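The nut (columns 213–300, axis about 256) is centred between the pads, so I'll close.

```bash
python3 -m jog '[{"rotation":[0,0,0],"translation":[0,0,-1.5],"grip":45},{"rotation":[0,0,0],"translation":[0,0,-1.5],"grip":45},{"rotation":[0,0,0],"translation":[0,0,-1.5],"grip":45},{"rotation":[0,0,0],"translation":[0,0,-1.5],"grip":28},{"rotation":[0,0,0],"translation":[0,0,-1.5],"grip":28},{"rotation":[0,0,0],"translation":[0,0,-1.5],"grip":28},{"rotation":[0,0,0],"translation":[0,0,-1.5],"grip":28},{"rotation":[0,0,0],"translation":[0,0,-1.5],"grip":28}]' 40
```

```text
time: 7.3
ee_pos: [0.5297, 0.3203, 0.0558]
tcp_rot: [-179.7, -60.3, 35.6]
wrist_force: [-18.3, -8.8, 11.7]
opening: 0.0338
grasp_force: 38.6
```

```bash
python3 -m jog '[{"rotation":[0,0,0],"translation":[0,0,1],"grip":25},{"rotation":[0,0,0],"translation":[0,0,4],"grip":25},{"rotation":[0,0,0],"translation":[0,0,15],"grip":25},{"rotation":[0,0,0],"translation":[0,0,40],"grip":25},{"rotation":[0,0,0],"translation":[0,0,80],"grip":25},{"rotation":[0,0,0],"translation":[0,0,120],"grip":25},{"rotation":[0,0,0],"translation":[0,0,150],"grip":25},{"rotation":[0,0,0],"translation":[0,0,150],"grip":25},{"rotation":[0,0,0],"translation":[0,0,150],"grip":25}]' 80
```

```text
time: 8.2
ee_pos: [0.5298, 0.3196, 0.2046]
tcp_rot: [-179.8, -60.2, 35.6]
wrist_force: [-0.2, -0.7, -3.9]
opening: 0.0335
grasp_force: 79.5
```

The nut is held (opening 33.5 mm, weight felt). I'll turn it upright while carrying it high over to the nest.

```bash
python3 -m jog '[{"rotation":[0,0,0],"translation":[0,-20,30],"grip":25},{"rotation":[-35.05,48.95,0],"translation":[5,-625,45],"grip":25},{"rotation":[-35.05,48.95,0],"translation":[5,-625,45],"grip":25},{"rotation":[-35.05,48.95,0],"translation":[5,-625,45],"grip":25},{"rotation":[-35.05,48.95,0],"translation":[5,-625,45],"grip":25},{"rotation":[-35.05,48.95,0],"translation":[5,-625,45],"grip":25},{"rotation":[-35.05,48.95,0],"translation":[5,-625,45],"grip":25},{"rotation":[-35.05,48.95,0],"translation":[5,-625,45],"grip":25},{"rotation":[-35.05,48.95,0],"translation":[5,-625,45],"grip":25},{"rotation":[-35.05,48.95,0],"translation":[5,-625,45],"grip":25},{"rotation":[-35.05,48.95,0],"translation":[5,-625,45],"grip":25},{"rotation":[-35.05,48.95,0],"translation":[5,-625,45],"grip":25},{"rotation":[-35.05,48.95,0],"translation":[5,-625,45],"grip":25},{"rotation":[-35.05,48.95,0],"translation":[5,-625,45],"grip":25},{"rotation":[-35.05,48.95,0],"translation":[5,-625,45],"grip":25},{"rotation":[-35.05,48.95,0],"translation":[5,-625,45],"grip":25},{"rotation":[-35.05,48.95,0],"translation":[5,-625,45],"grip":25},{"rotation":[-35.05,48.95,0],"translation":[5,-625,45],"grip":25},{"rotation":[-35.05,48.95,0],"translation":[5,-625,45],"grip":25}]'
python3 - <<'E'
from h import *
print(readout.get_obs()["q"])
E
```

```text
time: 10.1
ee_pos: [0.5352, -0.3042, 0.2502]
tcp_rot: [-179.8, -0.0, 35.7]
wrist_force: [0.6, 0.1, -2.7]
opening: 0.033
grasp_force: 80.9
[-29.66232414  15.13379272  23.81468736  98.8775423    0.11623232
 114.65181682]
```

```bash
python3 -m jog '[{"rotation":[0,0,0],"translation":[0,-1,-180],"grip":25},{"rotation":[0,0,0],"translation":[0,-1,-180],"grip":25},{"rotation":[0,0,0],"translation":[0,-1,-180],"grip":25},{"rotation":[0,0,0],"translation":[0,-1,-180],"grip":25},{"rotation":[0,0,0],"translation":[0,-1,-180],"grip":25},{"rotation":[0,0,0],"translation":[0,-1,-180],"grip":25},{"rotation":[0,0,0],"translation":[0,-1,-180],"grip":25}]'
python3 - <<'E'
from h import *
from scipy.optimize import minimize
np.set_printoptions(precision=4,suppress=True)
o=readout.get_obs(); t=o["ee_pos"]; ps=np.radians(o["tcp_rot"][2])
for n in("wrist","side"):
    s=snap(n,n+"5.png"); P,C=cloud(s); hsv=cv2.cvtColor(C[None].copy(),cv2.COLOR_RGB2HSV)[0].astype(int)
    q=P[(abs(P[:,0]-.535)<.06)&(abs(P[:,1]+.307)<.06)&(hsv[:,0]>8)&(hsv[:,0]<28)&(hsv[:,1]>110)&(P[:,2]>.03)&(P[:,2]<.14)]
    print(n,len(q),q.min(0),q.max(0))
    if len(q)<50: continue
    def sd(p):
        z=R.from_rotvec([p[3],p[4],0]).apply([0,0,1]); y=np.array([-np.sin(ps),np.cos(ps),0]); y=y-z*(y@z); y/=np.linalg.norm(y); x=np.cross(y,z)
        d=q-p[:3]; X,Y,Z=d@x,d@y,d@z; r=np.hypot(X,Y)
        hx=np.max([abs(Y),abs(Y/2+X*.866),abs(Y/2-X*.866)],0)-.017
        m=np.minimum(np.maximum(hx,abs(Z-.03)-.03),np.maximum(r-.026,abs(Z-.004)-.004)); return np.where((r<.011)&(Z>.01),0,m)
    f=lambda p:np.mean(np.minimum(abs(sd(p)),.006))+.02*np.hypot(p[3],p[4])**2
    x0=np.array([t[0]-.002,t[1]-.001,t[2]-.0175,0,0])
    r=minimize(f,x0,method="Nelder-Mead",options=dict(maxiter=4000,maxfev=4000,xatol=1e-6,fatol=1e-9,initial_simplex=x0+np.vstack([np.zeros(5),np.diag([.005,.005,.005,.06,.06])])))
    print(r.x[:3]-t,"abs",r.x[:3],"tilt deg",np.degrees(r.x[3:]),r.fun)
a=cv2.imread("pics/wrist5.png"); b=cv2.imread("pics/side5.png")[180:340,150:340]
b=cv2.resize(b,None,fx=2.4,fy=2.4); cv2.imwrite("pics/c5.png",cv2.resize(np.vstack([a[:, :456],b[:384,:456]]),(600,600) if 0 else (356,600)) if 0 else b)
E
```

```text
time: 10.8
ee_pos: [0.5363, -0.3067, 0.073]
tcp_rot: [-180.0, -0.1, 35.6]
wrist_force: [0.8, -0.1, -2.4]
opening: 0.0331
grasp_force: 80.7
wrist 9473 [ 0.5013 -0.3517  0.0549] [ 0.576  -0.2566  0.1391]
[-0.0019 -0.0016 -0.0193] abs [ 0.5344 -0.3083  0.0537] tilt deg [0.3962 0.9207] 0.0004686447447962746
side 514 [ 0.5104 -0.3346  0.0584] [ 0.5583 -0.2923  0.1385]
[-0.0017 -0.0013 -0.017 ] abs [ 0.5347 -0.308   0.0559] tilt deg [-0.4141 -0.2706] 0.0006689172624926852
```

View pics/c5.png

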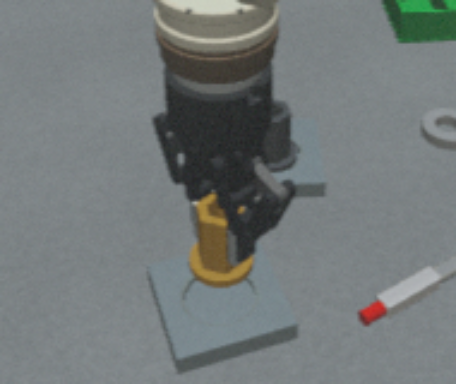

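View pics/wrist5.png

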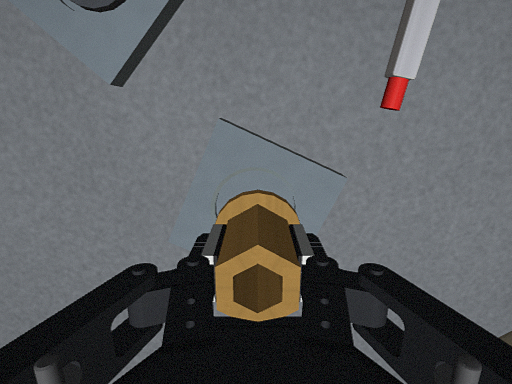

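Both views show the nut upright in the grip. The flange centre is about 18 mm under the TCP at (0.5345, −0.308), 1.5 mm off the pocket centre. I'll correct that and lower.

```bash
python3 -m jog '[{"rotation":[0,0,0],"translation":[-1.5,1,-12],"grip":25},{"rotation":[0,0,0],"translation":[-1.5,1,-24],"grip":25},{"rotation":[0,0,0],"translation":[-1.5,1,-32],"grip":25},{"rotation":[0,0,0],"translation":[-1.5,1,-36],"grip":25},{"rotation":[0,0,0],"translation":[-1.5,1,-38],"grip":25},{"rotation":[0,0,0],"translation":[-1.5,1,-40],"grip":25},{"rotation":[0,0,0],"translation":[-1.5,1,-41],"grip":25},{"rotation":[0,0,0],"translation":[-1.5,1,-42],"grip":25},{"rotation":[0,0,0],"translation":[-1.5,1,-42],"grip":25},{"rotation":[0,0,0],"translation":[-1.5,1,-42],"grip":25}]'
```

```text
time: 11.9
ee_pos: [0.5335, -0.3053, 0.0281]
tcp_rot: [-179.8, -0.0, 35.6]
wrist_force: [-0.5, 0.0, -3.4]
opening: 0.0329
grasp_force: 80.9
```

```bash
python3 -m jog '[{"rotation":[0,0,0],"translation":[0,0,-0.7],"grip":25},{"rotation":[0,0,0],"translation":[0,0,-1.5],"grip":25},{"rotation":[0,0,0],"translation":[0,0,-1.5],"grip":25}]'; python3 - <<'E'
from h import *
for n in ("top","side"):
    print(readout.get_obs()["ee_pos"], readout.get_obs()["wrist_force"]); snap(n)
E
```

```text
time: 12.2
ee_pos: [0.5336, -0.3053, 0.0279]
tcp_rot: [-179.8, -0.0, 35.6]
wrist_force: [-4.7, 3.6, 8.3]
opening: 0.0331
grasp_force: 82.2
[ 0.53356157 -0.30526694  0.02789555] [-4.71871425  3.64014205  8.32362907]
[ 0.53355743 -0.30528942  0.02788231] [-3.36805918  1.8689133   8.7508741 ]
```

Contact came at flange height of about 10 mm, which is the pocket floor. I'll release.

```bash
python3 -m jog '[{"rotation":[0,0,0],"translation":[0,0,0],"grip":36},{"rotation":[0,0,0],"translation":[0,0,0],"grip":45},{"rotation":[0,0,0],"translation":[0,0,0],"grip":60},{"rotation":[0,0,0],"translation":[0,0,0],"grip":75},{"rotation":[0,0,0],"translation":[0,0,0],"grip":75},{"rotation":[0,0,0],"translation":[0,0,0],"grip":75},{"rotation":[0,0,0],"translation":[0,0,0],"grip":75}]' 20
python3 - <<'E'
from h import *
snap("wrist","w6.png")
E
```

```text
time: 13.0
ee_pos: [0.5335, -0.3052, 0.0263]
tcp_rot: [-179.7, -0.0, 35.6]
wrist_force: [-0.1, 0.4, -0.4]
opening: 0.0749
grasp_force: 0.0
```

View pics/w6.png

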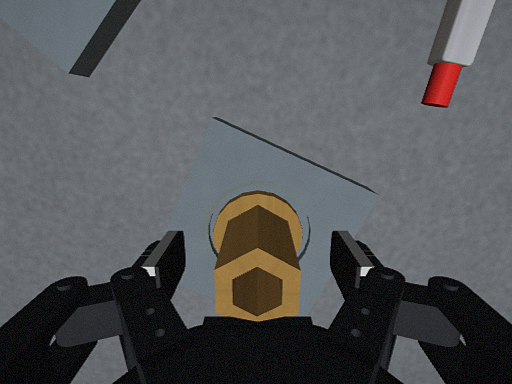

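The nut stands free with its flange inside the pocket ring (ring columns 209–310, flange 213–302). I'll retreat straight up and check.

```bash
python3 -m jog '[{"rotation":[0,0,0],"translation":[0,0,15],"grip":75},{"rotation":[0,0,0],"translation":[0,0,40],"grip":75},{"rotation":[0,0,0],"translation":[0,0,80],"grip":75},{"rotation":[0,0,0],"translation":[0,0,120],"grip":75},{"rotation":[0,0,0],"translation":[-60,0,170],"grip":75},{"rotation":[0,0,0],"translation":[-60,0,170],"grip":75},{"rotation":[0,0,0],"translation":[-60,0,170],"grip":75},{"rotation":[0,0,0],"translation":[-60,0,170],"grip":75}]'
python3 - <<'E'
from h import *
from scipy.optimize import minimize
np.set_printoptions(precision=4,suppress=True)
ps=np.radians(35.6)
for n in("wrist","side"):
    s=snap(n,n+"7.png"); P,C=cloud(s); hsv=cv2.cvtColor(C[None].copy(),cv2.COLOR_RGB2HSV)[0].astype(int)
    q=P[(abs(P[:,0]-.535)<.05)&(abs(P[:,1]+.307)<.05)&(hsv[:,0]>8)&(hsv[:,0]<28)&(hsv[:,1]>110)&(P[:,2]<.1)]
    def sd(p):
        z=R.from_rotvec([p[3],p[4],0]).apply([0,0,1]); y=np.array([-np.sin(ps),np.cos(ps),0]); y=y-z*(y@z); y/=np.linalg.norm(y); x=np.cross(y,z)
        d=q-p[:3]; X,Y,Z=d@x,d@y,d@z; r=np.hypot(X,Y)
        hx=np.max([abs(Y),abs(Y/2+X*.866),abs(Y/2-X*.866)],0)-.017
        m=np.minimum(np.maximum(hx,abs(Z-.03)-.03),np.maximum(r-.026,abs(Z-.004)-.004)); return np.where((r<.011)&(Z>.01),0,m)
    x0=np.array([.533,-.307,.01,0,0])
    r=minimize(lambda p:np.mean(np.minimum(abs(sd(p)),.006)),x0,method="Nelder-Mead",options=dict(maxiter=4000,maxfev=4000,initial_simplex=x0+np.vstack([np.zeros(5),np.diag([.005,.005,.005,.06,.06])])))
    print(n,len(q),r.x[:3],"tilt deg",np.degrees(r.x[3:]),r.fun)
E
```

```text
time: 13.85
ee_pos: [0.4737, -0.3054, 0.1977]
tcp_rot: [-179.9, -0.1, 35.6]
wrist_force: [0.0, -0.5, -0.1]
opening: 0.0751
grasp_force: 0.0
wrist 1765 [ 0.5327 -0.3072  0.0085] tilt deg [ 0.6562 -0.0046] 0.001122876685337584
side 693 [ 0.5317 -0.3066  0.0107] tilt deg [-0.1461  0.2401] 0.0006242634761786125
```

The nut is upright (tilt under 1°), centred within about 1 mm and seated on the floor, so I'll hand it in.

```bash
python3 -c "
from workcell import bot; print(bot.job_done())"
```

```text
the job is handed in; nothing more can be done
None
```

The brass nut stands flange down in the empty nest's pocket; my last camera fit put it about 1 mm off centre and under 1° from vertical, and I handed the job in at about 14 s (hand-in returned no verdict, and joint 3 briefly read right at its range limit on the approach).

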